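# Find the unlocked compartment and push its lid open

## Robot

A 6-joint arm with a two-finger parallel gripper is mounted at the origin on a cart in front of the work surface, level with it; the furniture and walls round the work are solid. World frame = base frame: x ahead of the robot, y to its left, z up, the work surface at z = 0. Lengths are in mm, angles in degrees, forces in N, time in s.
With the tool pointing down it reaches from about 300 to 850 mm from the base axis. Payload 4.2 kg.
Tool frame: the origin (TCP) lies at the very end of the fingers, on their centre line; the grasp point (between the pads) lies 19 mm behind it (env.grip_point_offset is the distance from the TCP to the grasp point, in mm); z points along the fingers, y is the line along which they close (so a half turn about z gives the same grasp; the last joint's range is limited). The gripper opens to 91 mm and grips with 3 to 60 N. Pads are 32 mm wide; open, the fingers measure 118 mm over their backs; the gripper's body (76 mm by 178 mm) begins 60 mm behind the grasp point.
Start: joints at [-70.703, 18.312, 89.639, -0, 72.044, -1.146], TCP at [200.839, -538.802, 213.976] pointing down, gripper open.
Joint ranges: [-177.97, 177.97], [-48.28, 115.42], [12.27, 149.76], [-77.06, 257.06], [2.81, 150.46], [-146.56, 146.56]. Speed limits (degrees/s): [147.25, 147.25, 180, 180, 180, 180].

## Interface

Orientations are given as [roll, pitch, yaw] about the fixed x, y, z axes, in that order (R = Rz(yaw) Ry(pitch) Rx(roll)).
In Python, from workcell import env gives the robot as it stands. The module is installed in compiled form; this text tells all that it offers.
- The arm moves only by the tool arm_command, never from a script. Its argument "rows" is a list of rows, each an object with "delta_pos": the shift along the tool's x, y, z in mm, a list of three; "roll": the turn about the tool's z in units of 5 degrees (1.0 is 5 degrees); "jaw": the opening in per cent of the stroke, from 0 (shut) to 100 (fully open). A call has 1 to 20 rows; each row is the pose to reach, as a shift and turn from the pose commanded when the call began, along the tool's axes at that moment; what a row does not reach only later rows make up. A row lasts 1/12 s, in which the tool goes at most 41.7 mm and 7.16 degrees, less where a joint would pass 70% of its speed; a pose out of reach is approached as far as the arm can. A call with a gripper value outside its range is refused whole. The fingers move at their own pace and stop on an object; "squeeze" is the grip in N (left out, the last holds). Time passes only in rows, so rows that repeat a pose let the fingers close. It gives the time, the measured TCP pose, the force, the opening and the grip force at its end, in the units of the state.
- env.state(): the state, without advancing time (a new reading comes with each control period).
- env.grab_frame(name): name is "side" or "top"; returns a dict with "img" (384x512x3 uint8, blue, green, red), "z_map" (384x512 float32, mm along the optical axis (not along the pixel's ray), 0 where there is no reading), "fov_y" (degrees; the focal length in pixels is half the picture's height over the tangent of half this angle, whatever the lens; pixels are square), "cx", "cy" (the principal point, pixels), "R" (3x3) and "t" (3): a world point X has camera coordinates R X + t. Camera axes: x right, y down, z forward; pixel columns grow to the right and rows downward; lengths in mm; the calibration is good to about 2 mm. A picture is of the moment at which its call begins.
- env.job_done(): hands the job in; it is judged then, once.
The state is a dict: "time_s": time; "qpos": joint angles; "qvel": joint speeds; "effort": joint torques, N m; "ee_pos": TCP position; "ee_rot": TCP orientation; "force": force on the tool from outside, world axes, zero at the start; "torque": the same for the moment, N m; "gripper_width": finger opening in mm; "gripper_force": force on a finger pad.
Only numpy, scipy, OpenCV 4.12 (cv2) and the standard library are available. Lean on these libraries where they do the work, as an engineer would, in place of code of your own. Each camera call takes 0.05 s, during which the arm holds its last target. There are 200 camera calls.

## Task

One of the four identical see-saw lids on the sample box has been left unlocked. With the fingertips, gently press the ribbed back ends of the lids, one after another, until you find the lid that rocks, then push its raised front end up and back until that lid stands upright and stays open. Do not force the locked lids, grasp nothing, and leave the vial, beaker and marker where they are.

Things in the scene. Friction and masses are not known exactly. Their poses are not given: they have to be found in the camera images.
- box: Grey metal sample box fixed to the worktop, 138 (x) x 356 (y) x 70 mm high. Origin: centre of its underside; +x its back (away from the robot), y along the row of lids, z up. Four identical see-saw lids lie flush in its top over hollow compartments, pins along y at x +10, z 67, y +129, +43, -43, -129 mm. Three are locked; which ones changes every time and cannot be seen.
- press_0 (a point): Middle of the ribbed patch on the back end (tail) of the leftmost (+y) lid, on its upper face, 27 mm behind the pin; moves with the lid. Smooth aluminium lid 110 (x) x 76 (y) x 6 mm: short tail 45 mm behind the pin dips into the box when pressed, long front end 65 mm, with a round lock barrel, then rises.
- press_1 (a point): Middle of the ribbed patch on the back end (tail) of the second from the left lid, on its upper face, 27 mm behind the pin; moves with the lid. Smooth aluminium lid 110 (x) x 76 (y) x 6 mm: short tail 45 mm behind the pin dips into the box when pressed, long front end 65 mm, with a round lock barrel, then rises.
- press_2 (a point): Middle of the ribbed patch on the back end (tail) of the third from the left lid, on its upper face, 27 mm behind the pin; moves with the lid. Smooth aluminium lid 110 (x) x 76 (y) x 6 mm: short tail 45 mm behind the pin dips into the box when pressed, long front end 65 mm, with a round lock barrel, then rises.
- press_3 (a point): Middle of the ribbed patch on the back end (tail) of the rightmost (-y) lid, on its upper face, 27 mm behind the pin; moves with the lid. Smooth aluminium lid 110 (x) x 76 (y) x 6 mm: short tail 45 mm behind the pin dips into the box when pressed, long front end 65 mm, with a round lock barrel, then rises.
- lid_0 (a joint): Angle of the leftmost (+y) lid: 0 shut and flush, positive as its tail dips and its front end rises, 1.57 upright, stop at 1.70. A locked lid gives less than 0.06; the unlocked one yields to about 2 to 5 N on the tail, turns with friction and stays where it is left; pressed 15 to 20 mm down it tilts about 0.7.
- lid_1 (a joint): Angle of the second from the left lid: 0 shut and flush, positive as its tail dips and its front end rises, 1.57 upright, stop at 1.70. A locked lid gives less than 0.06; the unlocked one yields to about 2 to 5 N on the tail, turns with friction and stays where it is left; pressed 15 to 20 mm down it tilts about 0.7.
- lid_2 (a joint): Angle of the third from the left lid: 0 shut and flush, positive as its tail dips and its front end rises, 1.57 upright, stop at 1.70. A locked lid gives less than 0.06; the unlocked one yields to about 2 to 5 N on the tail, turns with friction and stays where it is left; pressed 15 to 20 mm down it tilts about 0.7.
- lid_3 (a joint): Angle of the rightmost (-y) lid: 0 shut and flush, positive as its tail dips and its front end rises, 1.57 upright, stop at 1.70. A locked lid gives less than 0.06; the unlocked one yields to about 2 to 5 N on the tail, turns with friction and stays where it is left; pressed 15 to 20 mm down it tilts about 0.7.
- vial_mid (a point): Glass sample vial with black cap, diameter 23, 56 mm high, standing; loose bystander, to be left alone. Point at its centre.
- beaker_mid (a point): Glass beaker, diameter 52, 67 mm high, standing; loose bystander, to be left alone. Point at its centre.
- marker_mid (a point): Capped marker pen, 16 mm thick, 126 mm long, lying; loose bystander, to be left alone. Point at its centre.

How it is judged (in metres and radians):
On the way:
1. the unlocked lid has been rocked: tail pressed down, front end raised, but not yet thrown open ((value of joint lid_0 between 0.2 and 1.2 rad or value of joint lid_1 between 0.2 and 1.2 rad or value of joint lid_2 between 0.2 and 1.2 rad or value of joint lid_3 between 0.2 and 1.2 rad)), for 0.2 s.
At the end, for the whole second after the job is handed in: The unlocked lid stands open at more than 1.3 rad (75 degrees) and the other three are shut (under 0.1 rad) (value of joint any of lid_0, lid_1, lid_2, lid_3 above 1.3 rad and (value of joint lid_0 above 1.3 rad or value of joint lid_0 below 0.1 rad) and (value of joint lid_1 above 1.3 rad or value of joint lid_1 below 0.1 rad) and (value of joint lid_2 above 1.3 rad or value of joint lid_2 below 0.1 rad) and (value of joint lid_3 above 1.3 rad or value of joint lid_3 below 0.1 rad)); the robot touches nothing.
It fails at once if a locked lid, or the box, is forced: the robot pushes on it with more than 60 N (contact force between any of the fingers, the arm and box above 60 N).
It fails at once if the vial, the beaker or the marker is moved by more than 20 mm (picked up, carried or knocked) (distance of any of vial_mid, beaker_mid, marker_mid from where it was at the start of the episode above 0.02 m).
It also fails if it takes over 58 s, if anything falls off the work surface, if the arm or the gripper's body presses on something with over 40 N, if the wrist force passes 120 N, or if a joint passes its speed limit or range.

## Working session

There is one attempt and no reset: what is moved stays moved. The work goes in short steps, Python scripts to look and compute and a tool call to move; the robot and the scene stay as the last step left them, time stands still between calls to the robot, and variables do not carry over. Pictures are saved under pics/ and viewed, at most 10 in all, crops included, and the job is handed in when it is done.

Besides the shell and the picture viewer there is one more tool, called after ">>>" in YAML: its name, and indented under it one key for each argument. arm_command: Moves the arm, as the interface text tells. Its arguments: {"type":"object","properties":{"rows":{"type":"array"},"squeeze":{"type":"number"}},"required":["rows"]}

```bash
mkdir -p pics; cat > h.py <<'E'
import numpy as np, cv2
from workcell import env
def world(f,u,v):
    "pixel(s) -> world point from depth"
    F=f["img"].shape[0]/2/np.tan(np.radians(f["fov_y"]/2))
    z=f["z_map"][int(v),int(u)]
    c=np.array([(u-f["cx"])/F*z,(v-f["cy"])/F*z,z])
    return np.array(f["R"]).T@(c-np.array(f["t"]))
def cloud(f):
    F=f["img"].shape[0]/2/np.tan(np.radians(f["fov_y"]/2))
    z=f["z_map"].astype(float); v,u=np.indices(z.shape)
    c=np.stack([(u-f["cx"])/F*z,(v-f["cy"])/F*z,z],-1)
    return (c-np.array(f["t"]))@np.array(f["R"])
E
python3 - <<'E'
from h import *
s=env.state(); print({k:np.round(s[k],2) for k in("time_s","ee_pos","ee_rot","force","gripper_width")})
for n in("top","side"):
    f=env.grab_frame(n); cv2.imwrite(f"pics/{n}0.png",f["img"]); np.savez(f"{n}0.npz",**f)
    print(n,np.round(f["R"],2).tolist(),np.round(f["t"]),f["fov_y"])
    P=cloud(f)
    if n=="top":
        m=(f["z_map"]>0)&(abs(P[...,2]-70)<6)
        m=cv2.morphologyEx(m.astype(np.uint8),cv2.MORPH_OPEN,np.ones((5,5)))
        k,l,st,_=cv2.connectedComponentsWithStats(m)
        i=1+st[1:,4].argmax(); print(st[i]); q=P[l==i]
        print(cv2.minAreaRect(q[:,:2].astype(np.float32)),np.percentile(q,[1,50,99],axis=0).round(1))
E
```

```text
{'time_s': np.float64(0.0), 'ee_pos': array([ 200.66, -538.31,  213.12]), 'ee_rot': array([-179.9 ,    0.  ,   20.45]), 'force': array([-0.24, -0.19,  0.45]), 'gripper_width': np.float64(90.77)}
top [[0.01, -1.0, 0.01], [-0.99, -0.01, -0.11], [0.11, -0.0, -0.99]] [ 13. 554. 954.] 50.66952053919684
[ 178  167  158   72 7740]
((527.9505615234375, 20.57708740234375), (138.25245666503906, 356.4847717285156), 6.83760404586792) [[ 455.  -151.5   66.3]
 [ 529.3   23.    70.4]
 [ 606.8  194.4   74.3]]
side [[-0.99, -0.15, 0.01], [-0.08, 0.47, -0.88], [0.13, -0.87, -0.47]] [ 543.  119. 1258.] 42.29520030987338
```

View pics/top0.png

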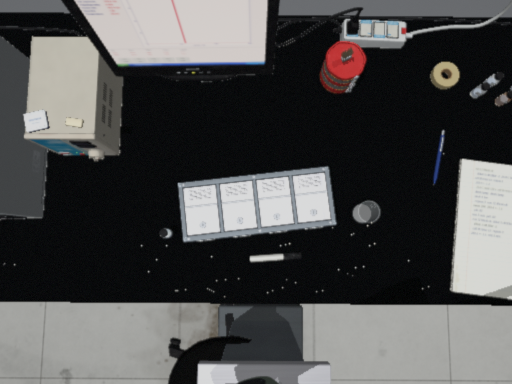

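View pics/side0.png

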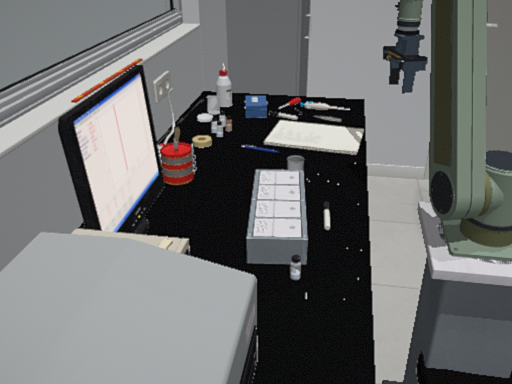

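The top view shows the box at about px (182–334, 168–240), yaw about 6.8°, with the beaker at (366,212), the marker at (275,258) and the vial at (166,233). I'll close the fingers and move above lid 3's tail, with the closing line along box x.

>>> arm_command:
  rows:
    - {"delta_pos": [508, -275, 80], "roll": -15.3, "jaw": 0}
    - {"delta_pos": [508, -275, 80], "roll": -15.3, "jaw": 0}
    - {"delta_pos": [508, -275, 80], "roll": -15.3, "jaw": 0}
    - {"delta_pos": [508, -275, 80], "roll": -15.3, "jaw": 0}
    - {"delta_pos": [508, -275, 80], "roll": -15.3, "jaw": 0}
    - {"delta_pos": [508, -275, 80], "roll": -15.3, "jaw": 0}
    - {"delta_pos": [508, -275, 80], "roll": -15.3, "jaw": 0}
    - {"delta_pos": [508, -275, 80], "roll": -15.3, "jaw": 0}
    - {"delta_pos": [508, -275, 80], "roll": -15.3, "jaw": 0}
    - {"delta_pos": [508, -275, 80], "roll": -15.3, "jaw": 0}
    - {"delta_pos": [508, -275, 80], "roll": -15.3, "jaw": 0}
    - {"delta_pos": [508, -275, 80], "roll": -15.3, "jaw": 0}
    - {"delta_pos": [508, -275, 80], "roll": -15.3, "jaw": 0}
    - {"delta_pos": [508, -275, 80], "roll": -15.3, "jaw": 0}
    - {"delta_pos": [508, -275, 80], "roll": -15.3, "jaw": 0}
    - {"delta_pos": [508, -275, 80], "roll": -15.3, "jaw": 0}
    - {"delta_pos": [508, -275, 80], "roll": -15.3, "jaw": 0}
    - {"delta_pos": [508, -275, 80], "roll": -15.3, "jaw": 0}
    - {"delta_pos": [508, -275, 80], "roll": -15.3, "jaw": 0}
    - {"delta_pos": [508, -275, 80], "roll": -15.3, "jaw": 0}

```text
time_s: 1.77
ee_pos: [580.2, -104.9, 134.4]
ee_rot: [180.0, 0.0, 96.8]
force: [0.7, 0.1, 0.3]
gripper_width: 0.7
gripper_force: 0.0
```

```bash
python3 - <<'E'
from h import *
f=env.grab_frame("side"); cv2.imwrite("pics/s1.png",cv2.resize(f["img"][100:290,180:400],None,fx=3,fy=3))
E
```

```text
(no output)
```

View pics/s1.png

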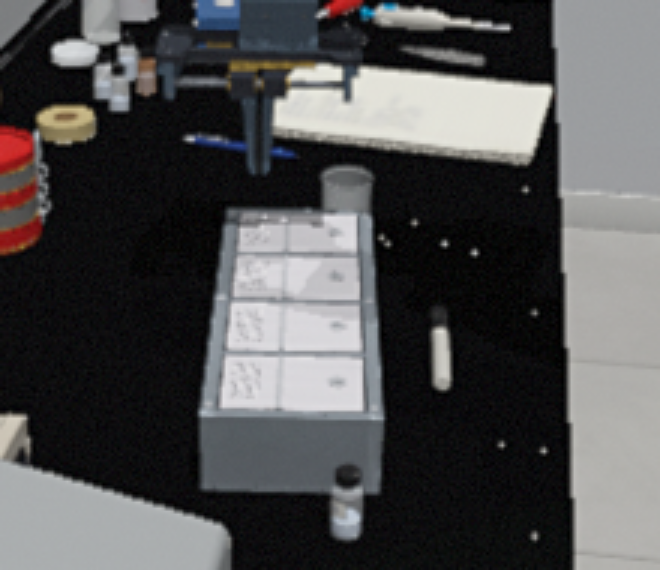

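The crop shows the closed fingertips at (258,165), above the far lid's tail and clear of the beaker at (347,190). I'll descend and press gently.

>>> arm_command:
  rows:
    - {"delta_pos": [0, 0, 30], "roll": 0, "jaw": 0}
    - {"delta_pos": [0, 0, 52], "roll": 0, "jaw": 0}
    - {"delta_pos": [0, 0, 58], "roll": 0, "jaw": 0}
    - {"delta_pos": [0, 0, 60], "roll": 0, "jaw": 0}
    - {"delta_pos": [0, 0, 62], "roll": 0, "jaw": 0}
    - {"delta_pos": [0, 0, 63], "roll": 0, "jaw": 0}
    - {"delta_pos": [0, 0, 64], "roll": 0, "jaw": 0}
    - {"delta_pos": [0, 0, 65], "roll": 0, "jaw": 0}
    - {"delta_pos": [0, 0, 66], "roll": 0, "jaw": 0}
    - {"delta_pos": [0, 0, 66], "roll": 0, "jaw": 0}

```text
time_s: 2.65
ee_pos: [581.7, -103.9, 68.8]
ee_rot: [179.9, 0.1, 96.9]
force: [0.8, -0.4, 2.0]
gripper_width: 0.2
gripper_force: 1.4
```

>>> arm_command:
  rows:
    - {"delta_pos": [0, 0, 0.5], "roll": 0, "jaw": 0}
    - {"delta_pos": [0, 0, 1], "roll": 0, "jaw": 0}
    - {"delta_pos": [0, 0, 1.5], "roll": 0, "jaw": 0}
    - {"delta_pos": [0, 0, 2], "roll": 0, "jaw": 0}
    - {"delta_pos": [0, 0, 2], "roll": 0, "jaw": 0}

```text
time_s: 3.07
ee_pos: [581.2, -103.7, 66.0]
ee_rot: [179.9, 0.0, 96.9]
force: [2.2, -0.1, 3.4]
gripper_width: 0.7
gripper_force: 1.5
```

>>> arm_command:
  rows:
    - {"delta_pos": [0, 0, 0.5], "roll": 0, "jaw": 0}
    - {"delta_pos": [0, 0, 1], "roll": 0, "jaw": 0}
    - {"delta_pos": [0, 0, 1.5], "roll": 0, "jaw": 0}
    - {"delta_pos": [0, 0, 2], "roll": 0, "jaw": 0}
    - {"delta_pos": [0, 0, 2], "roll": 0, "jaw": 0}

```text
time_s: 3.48
ee_pos: [580.8, -103.7, 63.8]
ee_rot: [-180.0, 0.0, 96.9]
force: [1.8, -0.8, 1.0]
gripper_width: 0.5
gripper_force: 1.5
```

The tip is 6 mm below flush at low force, so lid 3 is rocking. I'll press on.

>>> arm_command:
  rows:
    - {"delta_pos": [0, 0, 1], "roll": 0, "jaw": 0}
    - {"delta_pos": [0, 0, 2], "roll": 0, "jaw": 0}
    - {"delta_pos": [0, 0, 3], "roll": 0, "jaw": 0}
    - {"delta_pos": [0, 0, 4], "roll": 0, "jaw": 0}
    - {"delta_pos": [0, 0, 5], "roll": 0, "jaw": 0}
    - {"delta_pos": [0, 0, 6], "roll": 0, "jaw": 0}
    - {"delta_pos": [0, 0, 7], "roll": 0, "jaw": 0}
    - {"delta_pos": [0, 0, 8], "roll": 0, "jaw": 0}
    - {"delta_pos": [0, 0, 9], "roll": 0, "jaw": 0}
    - {"delta_pos": [0, 0, 9], "roll": 0, "jaw": 0}

```text
time_s: 4.32
ee_pos: [580.7, -103.6, 54.6]
ee_rot: [-180.0, -0.0, 96.9]
force: [1.2, -0.0, 2.3]
gripper_width: 0.5
gripper_force: 0.7
```

```bash
python3 - <<'E'
from h import *
f=env.grab_frame("side"); cv2.imwrite("pics/s2.png",cv2.resize(f["img"][100:290,180:400],None,fx=3,fy=3))
E
```

```text
(no output)
```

View pics/s2.png

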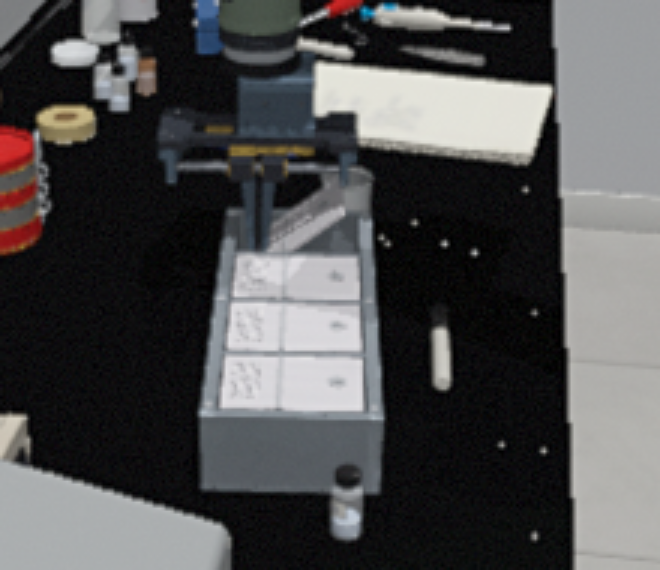

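The crop shows lid 3 tilted about 0.6 rad, running from (270,250) to (345,205). I'll lift off, go over to the front, and come down just above the box rim.

>>> arm_command:
  rows:
    - {"delta_pos": [0, 0, -25], "roll": 0, "jaw": 0}
    - {"delta_pos": [0, 0, -60], "roll": 0, "jaw": 0}
    - {"delta_pos": [0, 0, -97], "roll": 0, "jaw": 0}
    - {"delta_pos": [0, 0, -97], "roll": 0, "jaw": 0}
    - {"delta_pos": [0, -35, -97], "roll": 0, "jaw": 0}
    - {"delta_pos": [0, -70, -97], "roll": 0, "jaw": 0}
    - {"delta_pos": [0, -105, -97], "roll": 0, "jaw": 0}
    - {"delta_pos": [0, -115, -97], "roll": 0, "jaw": 0}
    - {"delta_pos": [0, -115, -97], "roll": 0, "jaw": 0}
    - {"delta_pos": [0, -115, -70], "roll": 0, "jaw": 0}
    - {"delta_pos": [0, -115, -40], "roll": 0, "jaw": 0}
    - {"delta_pos": [0, -115, -28], "roll": 0, "jaw": 0}
    - {"delta_pos": [0, -115, -28], "roll": 0, "jaw": 0}
    - {"delta_pos": [0, -115, -28], "roll": 0, "jaw": 0}

```text
time_s: 5.53
ee_pos: [467.6, -117.6, 82.4]
ee_rot: [-180.0, -0.0, 97.0]
force: [0.1, -0.9, 1.2]
gripper_width: 0.4
gripper_force: 0.0
```

```bash
python3 - <<'E'
from h import *
f=env.grab_frame("side"); cv2.imwrite("pics/s3.png",cv2.resize(f["img"][100:290,180:400],None,fx=3,fy=3))
p=np.array(env.state()["ee_pos"])-[528,20.6,0];a=np.radians(6.84)
print("TCP in box frame",p[0]*np.cos(a)+p[1]*np.sin(a),-p[0]*np.sin(a)+p[1]*np.cos(a),p[2])
E
```

```text
TCP in box frame -75.81150399377273 -130.28284096486763 83.29434110846415
```

View pics/s3.png

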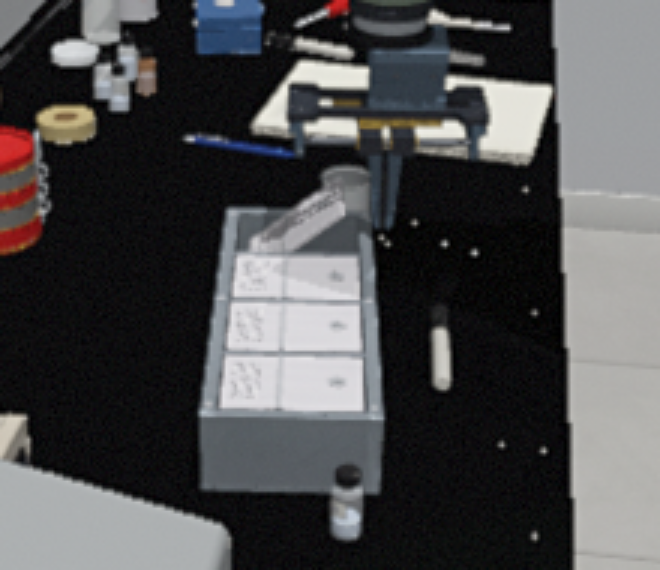

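The lid stays at about 0.6 rad, and the fingers at (385,225) are in front of its raised edge at (345,200). Next is a slow push toward the back.

>>> arm_command:
  rows:
    - {"delta_pos": [0, 8, 0], "roll": 0, "jaw": 0}
    - {"delta_pos": [0, 15, 0], "roll": 0, "jaw": 0}
    - {"delta_pos": [0, 19, 0], "roll": 0, "jaw": 0}
    - {"delta_pos": [0, 23, 0], "roll": 0, "jaw": 0}
    - {"delta_pos": [0, 27, 0], "roll": 0, "jaw": 0}
    - {"delta_pos": [0, 31, 0], "roll": 0, "jaw": 0}
    - {"delta_pos": [0, 35, 0], "roll": 0, "jaw": 0}
    - {"delta_pos": [0, 39, 0], "roll": 0, "jaw": 0}
    - {"delta_pos": [0, 43, 0], "roll": 0, "jaw": 0}
    - {"delta_pos": [0, 47, 0], "roll": 0, "jaw": 0}
    - {"delta_pos": [0, 51, 0], "roll": 0, "jaw": 0}
    - {"delta_pos": [0, 55, 0], "roll": 0, "jaw": 0}
    - {"delta_pos": [0, 58, 0], "roll": 0, "jaw": 0}
    - {"delta_pos": [0, 61, 0], "roll": 0, "jaw": 0}
    - {"delta_pos": [0, 64, 0], "roll": 0, "jaw": 0}
    - {"delta_pos": [0, 66, 0], "roll": 0, "jaw": 0}
    - {"delta_pos": [0, 66, 0], "roll": 0, "jaw": 0}
    - {"delta_pos": [0, 66, 0], "roll": 0, "jaw": 0}

```text
time_s: 7.08
ee_pos: [532.5, -109.6, 82.9]
ee_rot: [180.0, 0.0, 96.9]
force: [0.2, -0.9, -0.6]
gripper_width: 0.4
gripper_force: 0.0
```

```bash
python3 - <<'E'
from h import *
f=env.grab_frame("side"); cv2.imwrite("pics/s4.png",cv2.resize(f["img"][100:290,180:400],None,fx=3,fy=3))
E
```

```text
(no output)
```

View pics/s4.png

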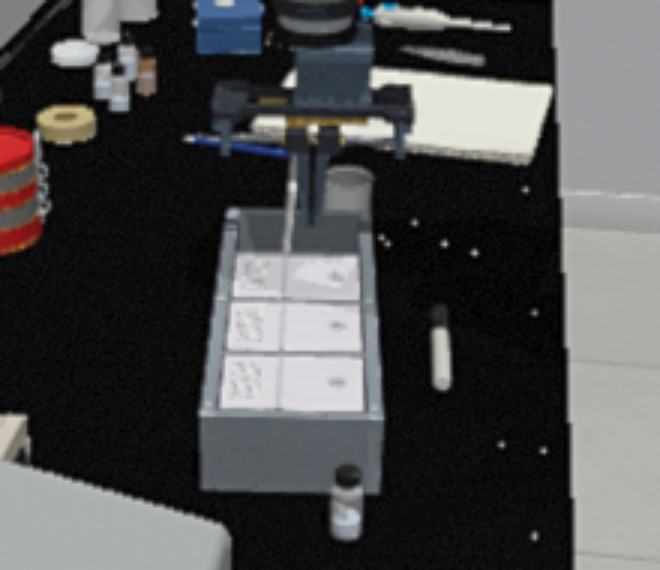

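The lid now stands almost upright, from (287,250) to (292,180), with near-zero contact force. I'll back off, then rise clear.

>>> arm_command:
  rows:
    - {"delta_pos": [0, -10, 0], "roll": 0, "jaw": 0}
    - {"delta_pos": [0, -30, 0], "roll": 0, "jaw": 0}
    - {"delta_pos": [0, -60, 0], "roll": 0, "jaw": 0}
    - {"delta_pos": [0, -75, 0], "roll": 0, "jaw": 0}
    - {"delta_pos": [0, -100, -25], "roll": 0, "jaw": 0}
    - {"delta_pos": [0, -130, -60], "roll": 0, "jaw": 0}
    - {"delta_pos": [0, -150, -95], "roll": 0, "jaw": 0}
    - {"delta_pos": [0, -150, -120], "roll": 0, "jaw": 0}
    - {"delta_pos": [0, -150, -120], "roll": 0, "jaw": 0}
    - {"delta_pos": [0, -150, -120], "roll": 0, "jaw": 0}

```text
time_s: 7.97
ee_pos: [383.3, -128.1, 204.4]
ee_rot: [179.8, 0.1, 96.9]
force: [-0.5, 0.6, -0.5]
gripper_width: 0.6
gripper_force: 0.0
```

```bash
python3 - <<'E'
from h import *
print(np.round(env.state()["force"],1),np.round(env.state()["ee_pos"]))
f=env.grab_frame("side"); cv2.imwrite("pics/s5.png",cv2.resize(f["img"][100:290,180:400],None,fx=3,fy=3))
a=np.radians(6.84)
for n in("side","top"):
    g=f if n=="side" else env.grab_frame("top")
    P=cloud(g)-[528,20.6,0]
    X=P[...,0]*np.cos(a)+P[...,1]*np.sin(a);Y=-P[...,0]*np.sin(a)+P[...,1]*np.cos(a);Z=P[...,2]
    m=(g["z_map"]>0)&(abs(X)<50)&(Y<-95)&(Y>-163)&(Z>80)&(Z<140)
    print(n,m.sum()); 
    if m.sum()>10:
        for lo in range(80,140,10):
            k=m&(Z>=lo)&(Z<lo+10)
            if k.any(): print(lo,k.sum(),np.percentile(X[k],[10,50,90]).round(1))
E
```

```text
[-0.5  0.6 -0.5] [ 383. -128.  204.]
side 35
80 4 [11.3 11.7 12. ]
90 1 [11.2 11.2 11.2]
110 6 [6.1 9.2 9.5]
120 9 [2.  4.8 7.8]
130 15 [3.7 4.8 7.3]
top 92
80 1 [5.4 5.4 5.4]
90 2 [4.3 4.5 4.7]
110 2 [3.6 6.2 8.8]
120 7 [2.  3.4 6. ]
130 80 [2.  4.5 6.8]
```

View pics/s5.png

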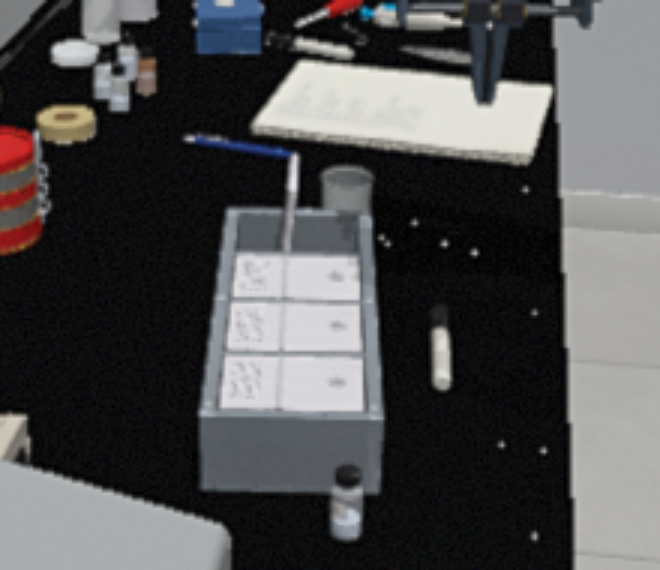

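The lid's top edge is about 5 mm in front of its pin, so it stands at about 1.49 rad with the robot clear. The other lids are flush and the bystanders haven't moved.

```bash
python3 -c "
from workcell import env
print(env.job_done())"
```

```text
the job is handed in; nothing more can be done
None
```

The unlocked lid was the rightmost one (lid 3); it now stands open at about 1.49 rad, the other three are shut, the vial, beaker and marker were left alone, and the job is handed in, though no verdict came back.

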